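# Run the spice grinder on its slow step

### The job

Pick up the shorter of the two steel grinding cups and stand it on the grinder's round sprung plate, centred between the four pins with one foot ear in the gap of each pin pair. Then push the cup straight down about 10 mm so the plate sinks with it, never letting the plate hit the bottom of its 16 mm travel, and finish while still holding it pressed there: the grinder runs slowly only as long as it is held. Leave the taller cup, the glass bowl and the seasoning jar where they are.

Things in the scene. Friction and masses are not known exactly. Their poses are not given: they have to be found in the camera images.
- cup_short: Shorter grinding cup: upright closed steel cylinder 56 mm in diameter, 72 mm tall with its flat black cap (top 18 mm). At the foot two ears stick out along the cup's x axis: together a bar 84 mm long (x), 14 mm wide (y), 12 mm high (z). Mass 150 to 310 g. Origin: centre of the underside; z up. A half turn about z makes no difference.
- cup_tall: Taller grinding cup, same make, diameter and ears but 118 mm tall; not to be used or moved. Origin: centre of the underside. It and the shorter cup may swap sides of the grinder.
- grinder: Fixed grinder base: round black body 132 mm across at the foot, 100 mm at its top, 78 mm up. Four fixed 8 mm dark steel pins, tips 107 mm up, stand at x = +-31.6, y = +-15 mm in its frame, through the plate. The pair at +x and that at -x each leave a 22 mm gap for one ear: the cup's x axis lies along the grinder's x (either way), with 3 mm of play. Origin: centre of the underside; z up.
- plate_top (a point): Centre of the top face of the grinder's sprung plate, a bare aluminium disc 92 mm in diameter. At rest 96 mm above the counter, so the pins stand 11 mm above it; it sinks as the plate is pressed. Axes as the grinder's.
- press_plate (a joint): How far the sprung plate is pressed straight down, m: 0 at rest (up), 0.016 at the bottom. The return spring needs about 6 N to start and 0.7 N more for every mm: about 13 N at 10 mm, 17 N at the bottom. The cup's weight alone does not sink it; it springs back when let go.
- bowl: Clear glass mixing bowl 206 mm across the rim, 75 mm tall, with two dry noodle cakes in it; leave alone. Origin: centre of the underside.
- spice_jar: Seasoning jar with a dark metal cap, 52 mm in diameter, 95 mm tall; leave alone. Origin: centre of the underside.
Things that resemble listed ones, but are neither listed nor needed, are in the scene too. There is more than one size of the grinder; the job needs the larger.

How it is judged:
By the outcome, as a careful person would: the job done as asked, in the order asked, and still so for the second after the job is handed in, while the arm keeps its last pose, push and grip.
It also fails if it takes over 38 s, if anything falls off the work surface, if the arm or the gripper's body presses on something with over 40 N, if the wrist force passes 120 N, or if a joint passes its speed limit or range.

### The arm

A 7-joint arm with a two-finger parallel gripper is mounted at the origin on the work surface. World frame = base frame: x ahead of the robot, y to its left, z up, the work surface at z = 0. Lengths are in m, angles in rad, forces in N, time in s.
With the tool pointing down it reaches from about 0.4 to 0.85 m from the base axis. Payload 10.4 kg.
Tool frame: the origin (TCP) lies at the very end of the fingers, on their centre line; the grasp point (between the pads) lies 19 mm behind it; z points along the fingers, y is the line along which they close (so a half turn about z gives the same grasp; the last joint's range is limited). The gripper opens to 87 mm and grips with 3 to 60 N. Pads are 19 mm wide; open, the fingers measure 117 mm over their backs; the gripper's body (75 mm by 190 mm) begins 51 mm behind the grasp point.
Start: joints at [1.228, 0.332, -0.065, 1.46, 0.022, 1.35, -0.088], TCP at [0.197, -0.593, 0.183] pointing down, gripper open.
Joint ranges: [-2.6, 2.6], [-0.5, 2.12], [-1.47, 1.34], [0.16, 2.42], [-1.27, 4.41], [0.06, 2.06], [-2.6, 2.6]. Speed limits (rad/s): [2.22, 2.22, 2.79, 2.79, 3.14, 3.14, 3.14].

### API

Orientations are given as a unit quaternion [x, y, z, w].
In Python, from bench import * gives the robot as it stands.
- The arm moves only by the tool carry_out, never from a script. Its argument "deltas" is a list of rows, each an object with "hand": the finger opening in mm, from 0 to 87; "dp": the shift along the tool's x, y, z each as a share of 250 mm, from -1 to 1, a list of three; "spin": the turn about the tool's z as a share of pi rad, from -1 to 1. In form: [{"hand": hand, "dp": [dx, dy, dz], "spin": spin}, ...]. A call has 1 to 20 rows; each row is the pose to reach, as a shift and turn from the pose commanded when the call began, along the tool's axes at that moment, turning the shorter way round; what a row does not reach only later rows make up. A row lasts 1/10 s, in which the tool goes at most 50 mm and 8.59 degrees, less where a joint would pass 70% of its speed; a pose out of reach is approached as far as the arm can. A call with a number of a shift or a turn outside -1 to 1 is refused whole. A call with a gripper value outside its range is refused whole. The fingers move at their own pace and stop on an object; "force" is the grip in N (left out, the last holds). Time passes only in rows, so rows that repeat a pose let the fingers close. It gives the time, the measured TCP pose, the force, the opening and the grip force at its end, in the units of the state.
- read_state(): the state, without advancing time (a new reading comes with each control period).
- camera(name): name is "scene" or "top" or "wrist"; returns the picture (420x560x3 uint8, red, green, blue); there is no depth.
- get_calibration(name): a dict with "fx", "fy", "cx", "cy" (pixels), "R" (3x3) and "t" (3): a world point X has camera coordinates R X + t; the wrist camera has in their place "mount" (4x4, takes a point from camera to tool coordinates, whose origin is the TCP and whose axes are the flange's). Camera axes: x right, y down, z forward; pixel columns grow to the right and rows downward; lengths in m; the calibration is good to about 2 mm. The wrist camera is an equidistant fisheye: a pixel r from the principal point sees the ray r / f radians off the axis. A picture is of the moment at which its call begins: read the wrist's pose just before it. get_calibration takes no time and is no camera call.
- close_job(): hands the job in; it is judged then, once.
The state is a dict: "time": time; "joint_positions": joint angles; "joint_vel": joint speeds; "joint_torque": joint torques, N m; "ee_pos": TCP position; "eef_rot": TCP orientation; "ft_force": force on the tool from outside, world axes, zero at the start; "torque": the same for the moment, N m; "width": finger opening in m; "grip_force": force on a finger pad.
Only numpy, scipy, OpenCV 4.12 (cv2) and the standard library are available. Lean on these libraries where they do the work, as an engineer would, in place of code of your own. Each camera call takes 0.05 s, during which the arm holds its last target. There are 200 camera calls.

## Working session

There is one attempt and no reset: what is moved stays moved. The work goes in short steps, Python scripts to look and compute and a tool call to move; the robot and the scene stay as the last step left them, time stands still between calls to the robot, and variables do not carry over. Pictures are saved under pics/ and viewed, at most 10 in all, crops included, and the job is handed in when it is done.

Besides the shell and the picture viewer there is one more tool, called after "Call:" by a JSON object that holds its "op" and its "data", one argument or row to a line. carry_out: Moves the arm, as the interface text tells. Its arguments: {"type":"object","properties":{"deltas":{"type":"array","items":{"type":"object","properties":{"hand":{"type":"number"},"dp":{"type":"array","items":{"type":"number","minimum":-1,"maximum":1}},"spin":{"type":"number","minimum":-1,"maximum":1}}}},"force":{"type":"number"}},"required":["deltas"]}

```bash
mkdir -p pics; python3 - <<'E'
from bench import *
import cv2,json
s=read_state();print(s)
for n in("scene","top","wrist"):
    cv2.imwrite(f"pics/{n}0.png",cv2.cvtColor(camera(n),cv2.COLOR_RGB2BGR));print(n,get_calibration(n))
a=cv2.imread("pics/scene0.png");b=cv2.imread("pics/top0.png")
E
```

```text
{'time': 0.0, 'joint_positions': array([ 1.2283625 ,  0.33290808, -0.06469219,  1.46093942,  0.02159623,
        1.34986998, -0.08852757]), 'joint_vel': array([-0.00100701,  0.00153698, -0.00030179,  0.00061727,  0.00087091,
        0.00013694,  0.00041612]), 'joint_torque': array([-9.52415685e-04, -6.23261547e+01,  2.39425397e-02, -3.89904535e+01,
       -6.14190940e-02,  3.97756405e-02,  3.14887768e-05]), 'ee_pos': array([ 0.19635826, -0.59289529,  0.18203224]), 'eef_rot': array([ 9.87241446e-01,  1.59228817e-01, -1.44905870e-04, -6.99934557e-04]), 'ft_force': array([ 0.1528069 ,  0.3992054 , -0.49902349]), 'torque': array([ 0.00237578, -0.02301554,  0.03045484]), 'grip_force': 0.0, 'width': 0.08683455853199583}
scene {'fx': 486.7755929921317, 'fy': 486.7755929921317, 'cx': 276.20282653066494, 'cy': 212.8444678455303, 'R': array([[-0.33842091,  0.94098468, -0.00437317],
       [ 0.72392143,  0.25738039, -0.64007273],
       [-0.60117306, -0.21977983, -0.76830188]]), 't': array([ 0.18696861, -0.34940161,  1.69347563])}
top {'fx': 469.23442113065386, 'fy': 469.23442113065386, 'cx': 278.8453231431023, 'cy': 209.8446065649869, 'R': array([[-0.02932405, -0.99936897, -0.02004397],
       [-0.98575037,  0.03223574, -0.16509716],
       [ 0.16563911,  0.01491703, -0.98607361]]), 't': array([0.02491035, 0.6078267 , 1.05527965])}
wrist {'fx': 325.19226210127806, 'fy': 325.19226210127806, 'cx': 275.8589375104342, 'cy': 215.1257958811326, 'mount': array([[-5.55471786e-04, -9.69870664e-01, -2.43619757e-01,
         6.53308093e-02],
       [ 9.99999836e-01, -5.72483952e-04, -9.69969710e-07,
         4.51741139e-04],
       [-1.38527656e-04, -2.43619717e-01,  9.69870823e-01,
        -2.01427511e-01],
       [ 0.00000000e+00,  0.00000000e+00,  0.00000000e+00,
         1.00000000e+00]])}
```

View pics/scene0.png

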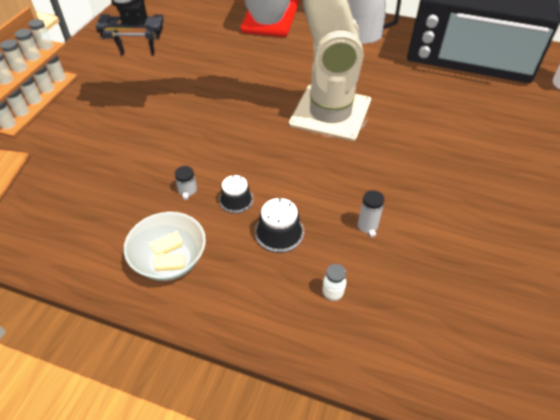

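View pics/top0.png

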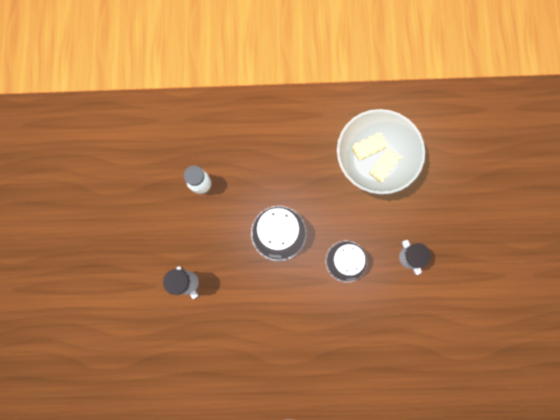

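The scene view shows these things:

| Thing | Scene pixel | Top pixel |
|---|---|---|
| Short cup | (186,182) | (414,257) |
| Tall cup | (371,212) | (180,282) |
| Seasoning jar | (335,283) | (198,180) |
| Large grinder | (280,222) | (278,232) |
| Small look-alike grinder | (235,193) | (348,262) |
| Bowl | (165,245) | (381,152) |

What could be taken for the short cup: the tall cup and the jar. I choose the short, black-capped, eared one at scene (186,182). What could be taken for the grinder: the small one at top (348,262). I choose the larger at top (278,232). One close crop composite will check both.

```bash
python3 - <<'E'
import cv2,numpy as np
a=cv2.imread("pics/scene0.png");b=cv2.imread("pics/top0.png")
def c(i,u,v,h):return cv2.resize(i[v-h*3//4:v+h*3//4,u-h:u+h],(400,300),interpolation=cv2.INTER_CUBIC)
# scales: cup h=32 ->6.25x ; grinder h=40 -> 5x
cv2.imwrite("pics/c1.png",np.vstack([np.hstack([c(a,186,182,32),c(a,280,222,40)]),np.hstack([c(b,414,257,32),c(b,278,232,40)])]))
E
```

```text
(no output)
```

View pics/c1.png

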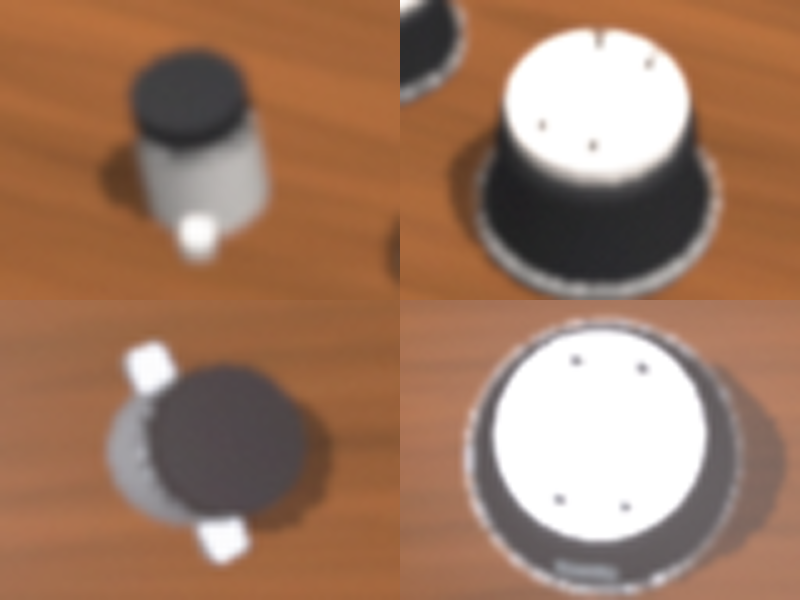

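The crop shows the short cup: black flat cap, with ears at crop (150,369) and (223,538). It also shows the large grinder with its four pins, at crop (576,361), (642,368), (559,499) and (625,506). Next I triangulate.

```bash
cat > h.py <<'E'
import numpy as np
from bench import *
from scipy.spatial.transform import Rotation as Ro
def ray(n,u,v,pose=None):
    c=get_calibration(n);x=np.array([(u-c['cx'])/c['fx'],(v-c['cy'])/c['fy']])
    if n=='wrist':
        r=np.hypot(*x);d=np.array([*(x/r*np.sin(r)),np.cos(r)])
        p,q=pose;R=Ro.from_quat(q).as_matrix();M=c['mount']
        return p+R@M[:3,3],R@M[:3,:3]@d
    R=c['R'];return -R.T@c['t'],R.T@np.array([*x,1])
def tri(rs):
    A=0;b=0
    for o,d in rs:
        d=d/np.linalg.norm(d);P=np.eye(3)-np.outer(d,d);A=A+P;b=b+P@o
    X=np.linalg.solve(A,b);return X,[np.linalg.norm(np.cross(d/np.linalg.norm(d),X-o)) for o,d in rs]
def atz(r,z):o,d=r;return o+d*(z-o[2])/d[2]
E
python3 - <<'E'
from h import *
f=lambda u,v,h,x,y:(u-h+(x+.5)*h/200-.5,v-h*3//4+(y+.5)*h/200-.5)
cs=lambda x,y:ray('scene',*f(186,182,32,x,y)); gs=lambda x,y:ray('scene',*f(280,222,40,x-400,y))
ct=lambda x,y:ray('top',*f(414,257,32,x,y-300)); gt=lambda x,y:ray('top',*f(278,232,40,x-400,y-300))
print('cap',tri([cs(188,87),ct(227,443)]))
print('plate',tri([gs(597,107),gt(600,434)]))
e=[atz(ct(*p),.012) for p in((150,369),(223,538))];print('ears',e,(e[0]+e[1])/2)
d=e[1]-e[0];print(np.linalg.norm(d),np.degrees(np.arctan2(d[1],d[0])))
print('scene ear',atz(cs(198,232),.012),'smallgr')
P=[atz(gt(*p),.107) for p in((576,361),(642,368),(559,499),(625,506))];print(P,sum(P)/4)
d=P[0]+P[1]-P[2]-P[3];print(np.linalg.norm(d)/2,np.degrees(np.arctan2(d[1],d[0])))
print('tall cap',atz(ray('top',176,282),.118),'small grinder',atz(ray('top',350,260),.06))
s=read_state();print(Ro.from_quat(s['eef_rot']).as_matrix().round(3))
E
```

```text
cap (array([ 0.490192  , -0.30617857,  0.07233479]), [np.float64(0.0008065099992384285), np.float64(0.0008065099992383223)])
plate (array([0.55917656, 0.01006936, 0.0899875 ]), [np.float64(0.0005767421097741374), np.float64(0.0005767421097740462)])
ears [array([ 0.52276625, -0.29486761,  0.012     ]), array([ 0.45767802, -0.31771159,  0.012     ])] [ 0.49022213 -0.3062896   0.012     ]
0.06898061123951058 -160.66048164998162
scene ear [ 0.52423846 -0.29478865  0.012     ] smallgr
[array([0.59035227, 0.01896578, 0.107     ]), array([ 0.5862337 , -0.01039155,  0.107     ]), array([0.52881519, 0.02816617, 0.107     ]), array([ 0.52480125, -0.00091947,  0.107     ])] [0.5575506  0.00895523 0.107     ]
0.06218956069608018 -8.634189123033599
tall cap [0.44591804 0.23235424 0.118     ] small grinder [ 0.48506894 -0.15350069  0.06      ]
[[ 0.949  0.314 -0.   ]
 [ 0.314 -0.949  0.001]
 [-0.    -0.001 -1.   ]]
```

Checks: the cup cap measures z = 72 mm (given 72), and the two views agree to 0.8 mm. The cup's ear axis is at 19.3°. The pin spacing is 62.2 mm (given 63.2). The plate triangulates to z = 90 mm, 6 mm below the given 96, so I'll recheck it from close by. Moving over the cup now.

Call:
{"op": "carry_out", "data": {
  "deltas": [
    {"hand":87,"dp":[0.1,-0.05,0],"spin":0},
    {"hand":87,"dp":[0.25,-0.12,0],"spin":0},
    {"hand":87,"dp":[0.42,-0.2,0],"spin":0},
    {"hand":87,"dp":[0.59,-0.28,0],"spin":0},
    {"hand":87,"dp":[0.76,-0.36,0],"spin":0},
    {"hand":87,"dp":[0.93,-0.44,0],"spin":0}
  ]
}}

```text
time: 0.75
ee_pos: [0.3836, -0.4142, 0.1828]
eef_rot: [0.987, 0.159, -0.0, 0.0]
ft_force: [0.8, -0.0, -0.5]
width: 0.0868
grip_force: 0.0
```

Call:
{"op": "carry_out", "data": {
  "deltas": [
    {"hand":87,"dp":[0.17,-0.09,0],"spin":0},
    {"hand":87,"dp":[0.31,-0.16,0],"spin":0},
    {"hand":87,"dp":[0.36,-0.2,0],"spin":0},
    {"hand":87,"dp":[0.36,-0.2,0],"spin":0},
    {"hand":87,"dp":[0.36,-0.2,0],"spin":0}
  ]
}}

```text
time: 1.25
ee_pos: [0.4514, -0.3411, 0.1827]
eef_rot: [0.987, 0.159, -0.0, 0.0]
ft_force: [-0.5, -1.4, -1.2]
width: 0.0867
grip_force: 0.0
```

```bash
python3 - <<'E'
from h import *
import cv2,pickle
s=read_state();pickle.dump((s['ee_pos'],s['eef_rot']),open('p1','wb'));w=camera('wrist')
print(s['ee_pos'],s['eef_rot'],s['time'],s['ft_force'])
cv2.imwrite('pics/w1.png',cv2.cvtColor(w,cv2.COLOR_RGB2BGR))
E
```

```text
[ 0.45141413 -0.34109924  0.18268442] [ 9.87316065e-01  1.58766472e-01 -4.06914416e-04  1.74187126e-04] 1.25 [-0.52944762 -1.38619051 -1.2354751 ]
```

View pics/w1.png

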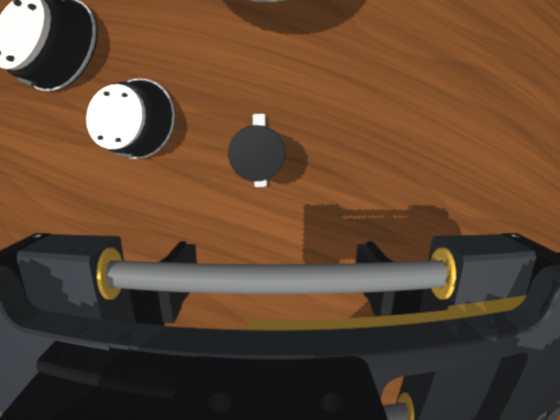

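The wrist view shows the cup's cap centred at (257,153), with ears at (259,119) and (260,184), and the small grinder at (125,117). I refine from that.

```bash
python3 - <<'E'
from h import *
import pickle,cv2
p=pickle.load(open('p1','rb'));R=Ro.from_quat(p[1]).as_matrix()
w=cv2.cvtColor(cv2.imread('pics/w1.png'),cv2.COLOR_BGR2GRAY)
m=(w<75).astype('uint8')[100:200,220:290]
n,l,st,c=cv2.connectedComponentsWithStats(m);k=st[1:,4].argmax()+1;print(st[k],c[k]+[220,100])
f=lambda u,v,h,x,y:(u-h+(x+.5)*h/200-.5,v-h*3//4+(y+.5)*h/200-.5)
r=ray('wrist',257,153,p)
print(tri([r,ray('top',*f(414,257,32,227,143))]),tri([r,ray('scene',*f(186,182,32,188,87))]),tri([r,ray('scene',*f(186,182,32,188,87)),ray('top',*f(414,257,32,227,143))]))
X=atz(r,.072);print(X)
E=[atz(ray('wrist',*q,p),.012) for q in((259,113.5),(260,187.5))];d=E[0]-E[1];print(E,sum(E)/2,np.linalg.norm(d),np.degrees(np.arctan2(d[1],d[0])))
print('tool yaw',np.degrees(np.arctan2(R[1,0],R[0,0])))
print('delta tool/250',R.T@(np.array([*X[:2],.026])-p[0])/.25)
E
```

```text
[   8   17   62   69 3003] [260.34931735 154.16283716]
(array([ 0.49071295, -0.30891571,  0.0595176 ]), [np.float64(1.3931847229112766e-05), np.float64(1.3931847229234322e-05)]) (array([ 0.49074667, -0.30832867,  0.07180498]), [np.float64(0.0013381200839132218), np.float64(0.0013381200839132103)]) (array([ 0.49038283, -0.30758631,  0.07089845]), [np.float64(0.002085982275981755), np.float64(0.0010162880722757695), np.float64(0.0017734875542228996)])
[ 0.49161122 -0.30937347  0.072     ]
[array([ 0.53112497, -0.29532345,  0.012     ]), array([ 0.45030888, -0.32264592,  0.012     ])] [ 0.49071692 -0.30898469  0.012     ] 0.08530978084823727 18.679470370772936
tool yaw 18.27060674659481
delta tool/250 [ 0.19300545 -0.07023195  0.6265571 ]
```

Call:
{"op": "carry_out", "data": {
  "deltas": [
    {"hand":87,"dp":[0.1,-0.04,0.0],"spin":-0.004},
    {"hand":87,"dp":[0.19,-0.075,0.06],"spin":-0.004},
    {"hand":87,"dp":[0.19,-0.075,0.2],"spin":-0.004},
    {"hand":87,"dp":[0.19,-0.075,0.34],"spin":-0.004},
    {"hand":87,"dp":[0.19,-0.075,0.48],"spin":-0.004},
    {"hand":87,"dp":[0.19,-0.075,0.58],"spin":-0.004},
    {"hand":87,"dp":[0.19,-0.075,0.63],"spin":-0.004},
    {"hand":87,"dp":[0.19,-0.075,0.63],"spin":-0.004},
    {"hand":87,"dp":[0.19,-0.075,0.63],"spin":-0.004}
  ],
  "force": 20
}}

```text
time: 2.2
ee_pos: [0.4919, -0.3084, 0.0265]
eef_rot: [0.986, 0.165, 0.0, 0.001]
ft_force: [0.8, 0.9, 0.8]
width: 0.087
grip_force: 0.0
```

Call:
{"op": "carry_out", "data": {
  "deltas": [
    {"hand":50,"dp":[0,0,0],"spin":0},
    {"hand":50,"dp":[0,0,0],"spin":0},
    {"hand":50,"dp":[0,0,0],"spin":0},
    {"hand":50,"dp":[0,0,0],"spin":0},
    {"hand":50,"dp":[0,0,0],"spin":0},
    {"hand":50,"dp":[0,0,0],"spin":0}
  ],
  "force": 20
}}

```text
time: 2.8
ee_pos: [0.4917, -0.3076, 0.0256]
eef_rot: [0.986, 0.165, 0.0, 0.0]
ft_force: [0.4, -0.8, 1.7]
width: 0.0553
grip_force: 20.0
```

The grasp holds at 55.3 mm, against the cup's 56. Now grip harder and lift.

Call:
{"op": "carry_out", "data": {
  "deltas": [
    {"hand":50,"dp":[0,0,0],"spin":0},
    {"hand":50,"dp":[0,0,0],"spin":0},
    {"hand":50,"dp":[0,0,-0.04],"spin":0},
    {"hand":50,"dp":[0,0,-0.14],"spin":0},
    {"hand":50,"dp":[0,0,-0.3],"spin":0},
    {"hand":50,"dp":[0,0,-0.46],"spin":0},
    {"hand":50,"dp":[0,0,-0.62],"spin":0},
    {"hand":50,"dp":[0,0,-0.7],"spin":0},
    {"hand":50,"dp":[0,0,-0.72],"spin":0},
    {"hand":50,"dp":[0,0,-0.72],"spin":0}
  ],
  "force": 60
}}

```text
time: 3.8
ee_pos: [0.4914, -0.3072, 0.2053]
eef_rot: [0.986, 0.165, -0.0, 0.0]
ft_force: [0.2, -0.1, -2.3]
width: 0.0542
grip_force: 60.0
```

```bash
python3 - <<'E'
from h import *
import cv2,pickle
s=read_state();pickle.dump((s['ee_pos'],s['eef_rot']),open('p2','wb'));w=camera('wrist')
print(s['ee_pos'],s['eef_rot'],s['time'],s['ft_force'],s['width'],s['grip_force'])
R=Ro.from_quat(s['eef_rot']).as_matrix()
print(np.degrees(np.arctan2(R[1,0],R[0,0])),R.T@(np.array([.5576,.009,.25])-s['ee_pos'])/.25)
cv2.imwrite('pics/w2.png',cv2.cvtColor(w,cv2.COLOR_RGB2BGR))
E
```

```text
[ 0.49141572 -0.30715961  0.20530374] [ 9.86216408e-01  1.65460559e-01 -1.39478260e-05  1.39058461e-05] 3.8 [ 0.16198828 -0.07045246 -2.32401084] 0.054158435605104194 59.99536693096161
19.047980580475496 [ 0.66296307 -1.10899029 -0.17883163]
```

View pics/w2.png

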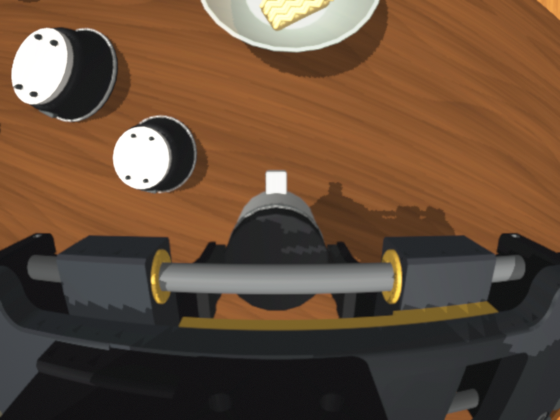

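The wrist view shows the front ear square at columns 265–287, so centred at 276 against cx 275.9, with its outer edge at row 172. The cap's front edge is near row 208. Now I compute the cup's offset in hand.

```bash
python3 - <<'E'
from h import *
import cv2
c=get_calibration('wrist');M=np.linalg.inv(c['mount'])
def px(P):
    q=M[:3,:3]@P+M[:3,3];t=np.arctan2(np.hypot(q[0],q[1]),q[2]);k=t/np.hypot(q[0],q[1])
    return (c['cx']+c['fx']*k*q[0],c['cy']+c['fy']*k*q[1])
for zb in(.024,.026):
  for x in(.040,.042,.044):print(zb,x,[np.round(px(np.array([x,y,z])),1) for z in(zb,zb-.012) for y in(-.007,.007)],px(np.array([x-.014,0,zb-.072])))
g=cv2.imread('pics/w2.png').mean(2)
print(g[164:216,276].round()); print(g[182,255:297].round())
E
```

```text
0.024 0.04 [array([265.1, 171.5]), array([285.3, 171.5]), array([264.6, 173.5]), array([285.8, 173.5])] (np.float64(274.953852308517), np.float64(216.69348807159872))
0.024 0.042 [array([265.1, 168.6]), array([285.3, 168.6]), array([264.5, 170.5]), array([285.8, 170.5])] (np.float64(274.9487799710022), np.float64(212.70347175716415))
0.024 0.044 [array([265.1, 165.8]), array([285.3, 165.8]), array([264.5, 167.5]), array([285.8, 167.5])] (np.float64(274.9437690348679), np.float64(208.6894930404857))
0.026 0.04 [array([265.2, 171.2]), array([285.2, 171.2]), array([264.7, 173.2]), array([285.7, 173.2])] (np.float64(274.96426128977686), np.float64(215.68624330093195))
0.026 0.042 [array([265.2, 168.4]), array([285.2, 168.3]), array([264.6, 170.2]), array([285.7, 170.2])] (np.float64(274.9593041451701), np.float64(211.74164446629862))
0.026 0.044 [array([265.2, 165.5]), array([285.2, 165.5]), array([264.6, 167.2]), array([285.7, 167.2])] (np.float64(274.95440656029484), np.float64(207.77393032336022))
[ 87.  88.  90.  92.  95. 104. 125. 168. 225. 243. 248. 249. 249. 249.
 249. 249. 249. 249. 249. 249. 249. 249. 249. 249. 249. 249. 249. 247.
 229. 164. 130. 126. 127. 126. 127. 126. 127. 125. 121. 110. 113. 146.
 147.  93.  40.  28.  28.  27.  28.  35.  49.  58.]
[ 93.  93.  93.  92.  92.  92.  91.  91.  90.  96. 139. 213. 243. 248.
 249. 249. 249. 248. 248. 248. 248. 249. 249. 249. 249. 249. 249. 250.
 249. 246. 231. 173. 113.  91.  89.  89.  90.  90.  90.  91.  90.  89.]
```

Call:
{"op": "carry_out", "data": {
  "deltas": [
    {"hand":50,"dp":[0.04,-0.06,-0.02],"spin":0.01},
    {"hand":50,"dp":[0.11,-0.18,-0.06],"spin":0.03},
    {"hand":50,"dp":[0.19,-0.32,-0.1],"spin":0.05},
    {"hand":50,"dp":[0.27,-0.46,-0.14],"spin":0.08},
    {"hand":50,"dp":[0.35,-0.6,-0.16],"spin":0.1},
    {"hand":50,"dp":[0.4,-0.7,-0.16],"spin":0.13},
    {"hand":50,"dp":[0.42,-0.74,-0.16],"spin":0.154},
    {"hand":50,"dp":[0.42,-0.74,-0.16],"spin":0.154},
    {"hand":50,"dp":[0.42,-0.74,-0.16],"spin":0.154}
  ]
}}

```text
time: 4.75
ee_pos: [0.5297, -0.099, 0.244]
eef_rot: [0.997, -0.075, -0.001, 0.0]
ft_force: [0.2, -1.1, -2.5]
width: 0.0541
grip_force: 60.0
```

```bash
python3 - <<'E'
from h import *
import cv2,pickle
s=read_state();pickle.dump((s['ee_pos'],s['eef_rot']),open('p3','wb'));w=camera('wrist')
print(s['ee_pos'],s['eef_rot'],s['time'],s['ft_force'],s['width'],s['grip_force'])
cv2.imwrite('pics/w3.png',cv2.cvtColor(w,cv2.COLOR_RGB2BGR))
E
```

```text
[ 0.52973923 -0.09896886  0.24397144] [ 9.97204995e-01 -7.47056081e-02 -1.12328132e-03  8.93022783e-05] 4.75 [ 0.21030943 -1.10394541 -2.53255772] 0.05408586476600048 59.99550998210907
```

View pics/w3.png

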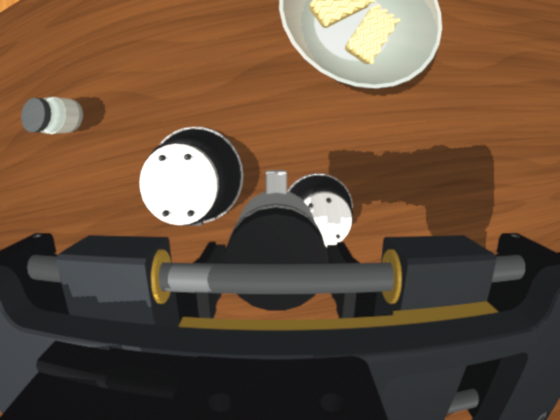

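The wrist view shows the large grinder's plate at (180,185), with pin tips near (162,158), (188,157), (166,213) and (191,213). The cup is still held square, ear at (276,182). I locate the pins more precisely.

```bash
python3 - <<'E'
from h import *
import pickle,cv2
p=pickle.load(open('p3','rb'));p2=pickle.load(open('p2','rb'))
def blobs(f,y0,y1,x0,x1,th=130):
    g=cv2.imread(f).mean(2)[y0:y1,x0:x1].astype('uint8');g=cv2.resize(g,None,fx=4,fy=4,interpolation=cv2.INTER_CUBIC)
    n,l,s,c=cv2.connectedComponentsWithStats((g<th).astype('uint8'))
    return [((c[i]+.5)/4-.5+[x0,y0],s[i,4]/16,s[i,2:4]/4) for i in range(1,n) if 5<s[i,4]/16<60]
def pl(f,box,pose):
    B=blobs(f,*box)
    for b in B:print(f,b)
    return [b[0] for b in B]
A=pl('pics/w3.png',(148,222,150,205),p);B=pl('pics/w2.png',(28,102,14,70),p2)
R=Ro.from_quat(p[1]).as_matrix();print('tool yaw',np.degrees(np.arctan2(R[1,0],R[0,0])))
if len(A)==4:
    P=[atz(ray('wrist',*a,p),.107) for a in A];print(np.array(P).round(4),sum(P)/4)
    d=P[0]+P[1]-P[2]-P[3];print(np.linalg.norm(d)/2,np.degrees(np.arctan2(d[1],d[0])))
if len(B)==4:
  for a,b in zip(A,B):print(tri([ray('wrist',*a,p),ray('wrist',*b,p2)]))
E
```

```text
pics/w3.png (array([152.38400424, 149.77542373]), np.float64(29.5), array([8.5, 6.5]))
pics/w3.png (array([201.47358388, 149.61138344]), np.float64(28.6875), array([8.75, 6.5 ]))
pics/w3.png (array([187.52994792, 156.30729167]), np.float64(24.0), array([5.75, 5.25]))
pics/w3.png (array([161.95696721, 157.38046448]), np.float64(22.875), array([5.75, 5.  ]))
pics/w3.png (array([165.48815789, 212.71381579]), np.float64(23.75), array([6. , 5.5]))
pics/w3.png (array([190.39993438, 212.61450131]), np.float64(23.8125), array([5.75, 5.25]))
pics/w3.png (array([153.50013966, 218.38421788]), np.float64(55.9375), array([12.25,  9.75]))
pics/w3.png (array([201.45714286, 219.31369048]), np.float64(26.25), array([8.5, 6. ]))
pics/w2.png (array([37.93856838, 36.45779915]), np.float64(29.25), array([7.25, 5.25]))
pics/w2.png (array([53.6822407 , 42.45768102]), np.float64(31.9375), array([7.25, 5.75]))
pics/w2.png (array([18.4613029 , 86.32266147]), np.float64(28.0625), array([7.75, 4.75]))
pics/w2.png (array([33.34788503, 93.72098698]), np.float64(28.8125), array([7.25, 5.  ]))
pics/w2.png (array([16.14859272, 98.3182947 ]), np.float64(37.75), array([8.25, 9.75]))
tool yaw -8.568642401443384
```

```bash
python3 - <<'E'
from h import *
import pickle
p=pickle.load(open('p3','rb'));p2=pickle.load(open('p2','rb'))
A=np.array([(187.53,156.31),(161.96,157.38),(190.4,212.61),(165.49,212.71)]);B=[(53.68,42.46),(37.94,36.46),(33.35,93.72),(18.46,86.32)]
for z in(.107,.103,.096):
    P=np.array([atz(ray('wrist',*a,p),z) for a in A]);d=P[0]+P[1]-P[2]-P[3]
    e=P[0]-P[1]+P[2]-P[3];C=P.mean(0)
    R=Ro.from_quat(p[1]).as_matrix()
    print(z,C,np.linalg.norm(d)/2,np.linalg.norm(e)/2,np.degrees(np.arctan2(d[1],d[0])),np.degrees(np.arctan2(e[1],e[0])),R.T@(C-p[0])/.25)
T=[tri([ray('wrist',*a,p),ray('wrist',*b,p2)]) for a,b in zip(A,B)]
for t in T:print(t)
print(sum(t[0] for t in T)/4)
E
```

```text
0.107 [0.55962139 0.00524772 0.107     ] 0.061588946848890984 0.02924282719473464 -8.479023596620925 -98.4530062718752 [ 0.05730377 -0.43021183  0.54761071]
0.103 [0.55920341 0.00660422 0.103     ] 0.0623172689804531 0.02958863921661622 -8.479023596620936 -98.45300627187517 [ 0.05487771 -0.43533367  0.56361438]
0.096 [0.55847195 0.00897808 0.096     ] 0.06359183271068684 0.030193810254909016 -8.479023596620934 -98.45300627187511 [ 0.05063211 -0.4442969   0.59162081]
(array([ 0.5879527 , -0.01166055,  0.09947868]), [np.float64(0.00017638484822682016), np.float64(0.0001763848482267062)])
(array([0.59235631, 0.01782702, 0.09963483]), [np.float64(0.0001995448098285882), np.float64(0.0001995448098283479)])
(array([ 0.52568107, -0.00242415,  0.09957946]), [np.float64(0.00016417485296831377), np.float64(0.00016417485296829406)])
(array([0.53001548, 0.02716045, 0.09960066]), [np.float64(8.794471877867251e-05), np.float64(8.794471877870342e-05)])
[0.55900139 0.00772569 0.0995734 ]
```

Pins triangulate to z ≈ 99.6 mm, plausible for the middle of the stubs between 96 and 107. The centre is (0.559, 0.0077) and yaw −8.5°, which the tool already has. Next I move above the plate, with the cup's foot about 23 mm over the pin tips.

Call:
{"op": "carry_out", "data": {
  "deltas": [
    {"hand":50,"dp":[0.01,-0.08,0],"spin":0},
    {"hand":50,"dp":[0.03,-0.22,0.02],"spin":0},
    {"hand":50,"dp":[0.05,-0.36,0.1],"spin":0},
    {"hand":50,"dp":[0.052,-0.44,0.2],"spin":0},
    {"hand":50,"dp":[0.052,-0.44,0.3],"spin":0},
    {"hand":50,"dp":[0.052,-0.44,0.35],"spin":0},
    {"hand":50,"dp":[0.052,-0.44,0.35],"spin":0},
    {"hand":50,"dp":[0.052,-0.44,0.35],"spin":0}
  ]
}}

```text
time: 5.6
ee_pos: [0.5603, 0.0073, 0.1586]
eef_rot: [0.997, -0.076, 0.0, 0.0]
ft_force: [0.7, -0.3, -3.3]
width: 0.0542
grip_force: 60.0
```

```bash
python3 - <<'E'
from h import *
import cv2,pickle
s=read_state();pickle.dump((s['ee_pos'],s['eef_rot']),open('p4','wb'));w=camera('wrist')
R=Ro.from_quat(s['eef_rot']).as_matrix();print(np.degrees(np.arctan2(R[1,0],R[0,0])))
print(s['ee_pos'],s['eef_rot'],s['time'],s['ft_force'],s['width'],s['grip_force'])
w=cv2.cvtColor(w,cv2.COLOR_RGB2BGR);cv2.imwrite('pics/w4.png',w)
cv2.imwrite('pics/w4c.png',cv2.resize(w[110:260,176:376],(800,600),interpolation=cv2.INTER_CUBIC))
E
```

```text
-8.761788419309527
[0.56031334 0.00730245 0.15859628] [ 9.97078207e-01 -7.63865786e-02  3.51380645e-04  1.28266868e-04] 5.6 [ 0.74141629 -0.33089005 -3.30869039] 0.054172940652269394 59.99516308307648
```

View pics/w4c.png

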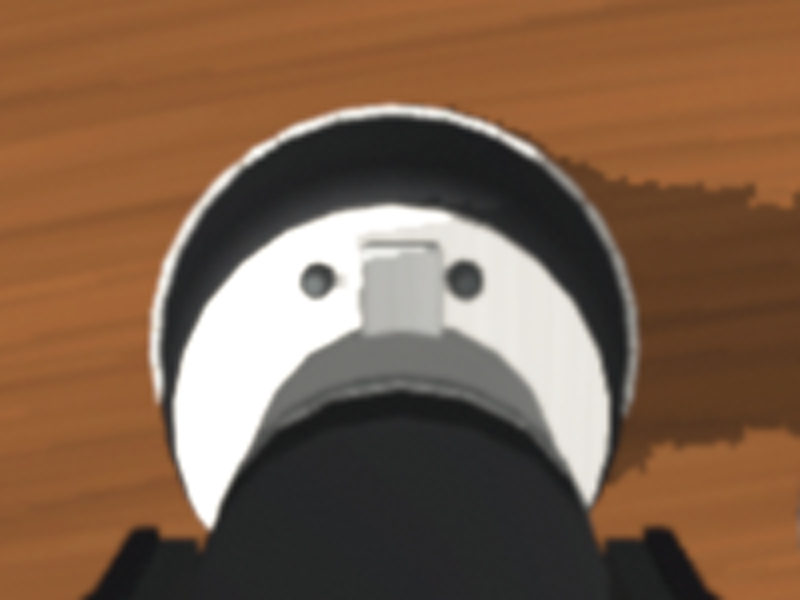

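The crop shows the ear at crop columns 361–441 and the front pins at (317,280) and (465,280), so their middle is at 391. The cup has to shift slightly to the left in the picture, which is −y in the tool frame. I compute both offsets in the tool frame.

```bash
python3 - <<'E'
from h import *
import pickle
p=pickle.load(open('p4','rb'));R=Ro.from_quat(p[1]).as_matrix();I=(np.zeros(3),np.array([0,0,0,1.]))
f=lambda x,y:(176+(x+.5)/4-.5,110+(y+.5)/4-.5)
def at(x,y,zt):return (atz(ray('wrist',*f(x,y),I),zt)*1e3).round(1)
zt=p[0][2]
for h in(.107,.103):print('pins',h,at(317,280,zt-h),at(465,280,zt-h))
print('plate edge',at(395,205,zt-.096),'ear edge bottom',at(400,243,.026),'top',at(400,248,.014),'ear sides',at(361,290,.014),at(441,290,.014))
# prediction for centre from 2-view estimate
print((R.T@(np.array([.559,.0077,.1])-p[0])*1e3).round(1),(R.T@(np.array([.5576,.009,.1])-p[0])*1e3).round(1))
E
```

```text
pins 0.107 [ 30.8 -15.7  51.6] [30.8 13.4 51.6]
pins 0.103 [ 30.3 -15.9  55.6] [30.2 13.6 55.6]
plate edge [44.7 -0.4 62.6] ear edge bottom [40.9  0.6 26. ] top [41.3  0.6 14. ] ear sides [34.3 -5.9 14. ] [34.3  7.5 14. ]
[-1.4 -0.2 58.6] [-3.  -1.3 58.6]
```

Call:
{"op": "carry_out", "data": {
  "deltas": [
    {"hand":50,"dp":[-0.002,-0.006,0.0],"spin":-0.002},
    {"hand":50,"dp":[-0.002,-0.006,0.04],"spin":-0.002},
    {"hand":50,"dp":[-0.002,-0.006,0.09],"spin":-0.002},
    {"hand":50,"dp":[-0.002,-0.006,0.12],"spin":-0.002},
    {"hand":50,"dp":[-0.002,-0.006,0.12],"spin":-0.002},
    {"hand":50,"dp":[-0.002,-0.006,0.12],"spin":-0.002}
  ]
}}

```text
time: 6.25
ee_pos: [0.5595, 0.0102, 0.1276]
eef_rot: [0.997, -0.072, -0.0, 0.0]
ft_force: [0.1, -0.1, -2.9]
width: 0.0541
grip_force: 60.0
```

```bash
python3 - <<'E'
from h import *
import cv2,pickle
s=read_state();pickle.dump((s['ee_pos'],s['eef_rot']),open('p5','wb'));w=camera('wrist')
R=Ro.from_quat(s['eef_rot']).as_matrix();print(np.degrees(np.arctan2(R[1,0],R[0,0])))
print(s['ee_pos'],s['time'],s['ft_force'],s['width'],s['grip_force'])
w=cv2.cvtColor(w,cv2.COLOR_RGB2BGR)
cv2.imwrite('pics/w5c.png',cv2.resize(w[110:260,176:376],(800,600),interpolation=cv2.INTER_CUBIC))
E
```

```text
-8.311964452832042
[0.55946562 0.01017087 0.12757204] 6.25 [ 0.06224997 -0.06048654 -2.93701752] 0.05407616349620417 59.99525964260101
```

View pics/w5c.png

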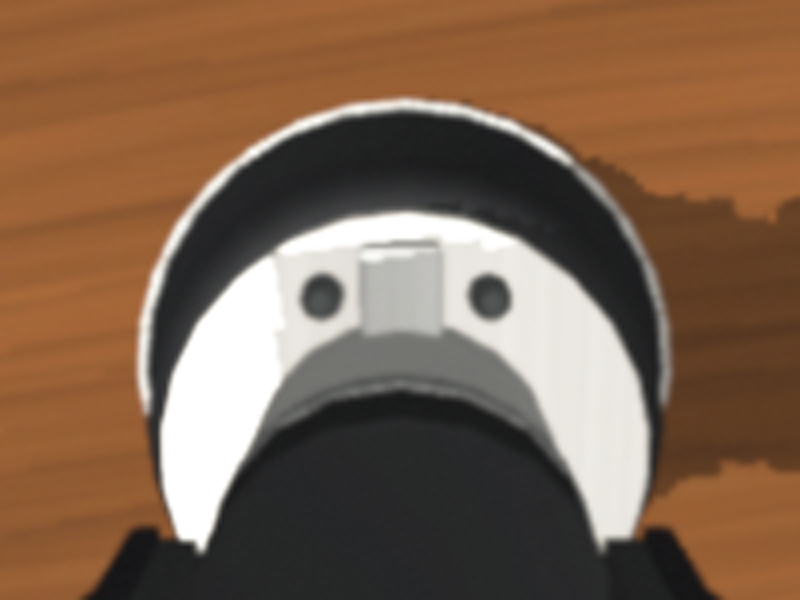

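The crop shows the ear between the two front pins: ear centre 401, pin middle 406, about 0.9 mm off toward −y. A quick x check before pressing.

```bash
python3 - <<'E'
from h import *
import pickle
p=pickle.load(open('p5','rb'));I=(np.zeros(3),np.array([0,0,0,1.]))
f=lambda x,y:(176+(x+.5)/4-.5,110+(y+.5)/4-.5)
at=lambda x,y,zt:(atz(ray('wrist',*f(x,y),I),zt)*1e3).round(1)
zt=p[0][2]
for h in(.107,.103):print('pins',at(322,297,zt-h),at(490,297,zt-h))
print('plate edge',at(406,212,zt-.096),'ear',at(400,243,.026),at(361,290,.014),at(441,290,.014))
E
```

```text
pins [ 32.1 -12.8  20.6] [32.1 16.2 20.6]
pins [ 31.5 -13.1  24.6] [31.5 16.4 24.6]
plate edge [45.9  1.7 31.6] ear [40.9  0.6 26. ] [34.3 -5.9 14. ] [34.3  7.5 14. ]
```

Call:
{"op": "carry_out", "data": {
  "deltas": [
    {"hand":50,"dp":[0.003,0.004,0.0],"spin":0.001},
    {"hand":50,"dp":[0.003,0.004,0.006],"spin":0.001},
    {"hand":50,"dp":[0.003,0.004,0.012],"spin":0.001},
    {"hand":50,"dp":[0.003,0.004,0.018],"spin":0.001},
    {"hand":50,"dp":[0.003,0.004,0.024],"spin":0.001},
    {"hand":50,"dp":[0.003,0.004,0.03],"spin":0.001},
    {"hand":50,"dp":[0.003,0.004,0.036],"spin":0.001},
    {"hand":50,"dp":[0.003,0.004,0.04],"spin":0.001},
    {"hand":50,"dp":[0.003,0.004,0.04],"spin":0.001},
    {"hand":50,"dp":[0.003,0.004,0.04],"spin":0.001},
    {"hand":50,"dp":[0.003,0.004,0.04],"spin":0.001}
  ]
}}

```text
time: 7.4
ee_pos: [0.5604, 0.009, 0.1181]
eef_rot: [0.997, -0.074, 0.0, 0.0]
ft_force: [-0.9, -0.8, 5.7]
width: 0.0542
grip_force: 60.0
```

The contact force is 8.6 N, which means about 3.7 mm sunk, and that agrees with the height. Pressing the remaining ~6.3 mm.

Call:
{"op": "carry_out", "data": {
  "deltas": [
    {"hand":50,"dp":[0,0,0.005],"spin":0},
    {"hand":50,"dp":[0,0,0.01],"spin":0},
    {"hand":50,"dp":[0,0,0.015],"spin":0},
    {"hand":50,"dp":[0,0,0.02],"spin":0},
    {"hand":50,"dp":[0,0,0.025],"spin":0},
    {"hand":50,"dp":[0,0,0.025],"spin":0},
    {"hand":50,"dp":[0,0,0.025],"spin":0},
    {"hand":50,"dp":[0,0,0.025],"spin":0}
  ]
}}

```text
time: 8.2
ee_pos: [0.5605, 0.009, 0.1122]
eef_rot: [0.997, -0.074, 0.0, 0.0]
ft_force: [-3.4, 0.0, 8.1]
width: 0.054
grip_force: 60.0
```

```bash
python3 - <<'E'
from h import *
import cv2
w=camera('wrist');t=camera('scene');F=[];Z=[]
for i in range(4):
    s=read_state();F.append(s['ft_force'][2]);Z.append(s['ee_pos'][2]);camera('wrist')
print(F,Z,s['ee_pos'],s['time'],s['width'],s['grip_force'])
g=lambda i:cv2.cvtColor(i,cv2.COLOR_RGB2BGR)
cv2.imwrite('pics/w6.png',np.hstack([cv2.resize(g(w)[110:260,201:351],(400,400),interpolation=cv2.INTER_CUBIC),cv2.resize(g(t)[130:290,200:360],(400,400),interpolation=cv2.INTER_CUBIC)]))
E
```

```text
[np.float64(8.847258336637758), np.float64(8.1221980149205), np.float64(8.994825716789638), np.float64(8.539104992272463)] [np.float64(0.11220426614563761), np.float64(0.1121984958474217), np.float64(0.11219818574444175), np.float64(0.11221370015435693)] [0.56048419 0.00898437 0.1122137 ] 8.45 0.05411788227828868 60.0078946352005
```

View pics/w6.png

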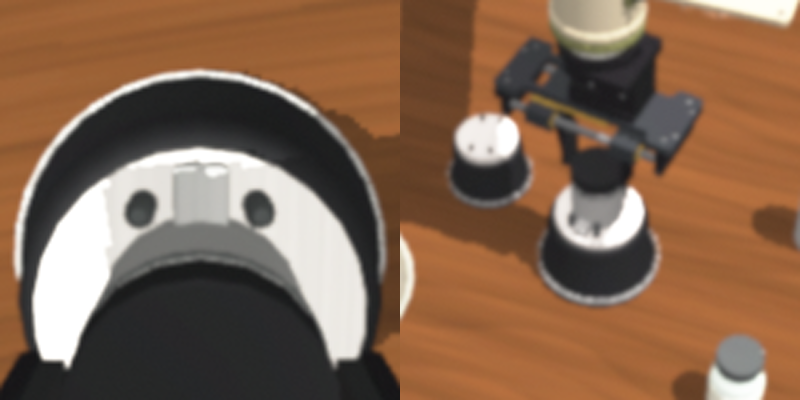

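The ear is seated between the pins (ear centre 202, pins at 140 and 259). Height gives about 9.4 mm sunk and force about 8–9 mm, so a 1 mm nudge deeper stays safely clear of the bottom.

Call:
{"op": "carry_out", "data": {
  "deltas": [
    {"hand":50,"dp":[0,0,0.002],"spin":0},
    {"hand":50,"dp":[0,0,0.004],"spin":0},
    {"hand":50,"dp":[0,0,0.004],"spin":0},
    {"hand":50,"dp":[0,0,0.004],"spin":0},
    {"hand":50,"dp":[0,0,0.004],"spin":0},
    {"hand":50,"dp":[0,0,0.004],"spin":0}
  ]
}}

```text
time: 9.1
ee_pos: [0.5605, 0.009, 0.1113]
eef_rot: [0.997, -0.074, 0.0, 0.0]
ft_force: [-3.0, -0.9, 9.2]
width: 0.0541
grip_force: 60.0
```

```bash
python3 - <<'E'
from bench import *
s=read_state();print(s['ee_pos'],s['ft_force'],s['grip_force'],s['time'])
if .108<s['ee_pos'][2]<.1125: print(close_job())
E
```

```text
[0.5604816  0.00900484 0.11128094] [-2.97672014 -0.87792081  9.16520818] 60.008609890937805 9.1
the job is handed in; nothing more can be done
None
```

The short cup stands on the large grinder's plate, its visible ear seated in its pin gap (the far pair was hidden from view), and is held pressed about 10 mm down (10.3 mm by height, roughly 9 mm by force), clear of the 16 mm bottom; handed in at 9.1 s, verdict not shown.

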